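# Show the dryer's lint screen to the inspection camera

### The job

Draw the wide lint screen, the one with the bow handle, up out of the filter housing and show it to the inspection camera: hold it in the air, handle up, with the mesh square to the camera's downward-slanting line of sight, its centre on that line and 16 cm in front of the lens. Finish while still holding it there, still and clear of everything else; do not touch the camera, and leave the narrow screen and the other things where they are.

Things in the scene. Friction and masses are not known exactly. Their poses are not given: they have to be found in the camera images.
- wide_screen: Wide lint screen: upright grey framed wire mesh panel, 10 thick (own x, mesh normal), 130 wide (y), 100 tall (z up), a bow handle with an open window on top, 147 tall in all. Loose, 0.10 to 0.21 kg; both faces alike. Origin: centre of its underside. Starts upright in either pocket of the housing, underside 12 above the bench (sizes in mm).
- bow_grip (a point): Centre of the bow handle's level grip bar, 136 above the wide screen's underside (148 above the bench at the start); the bar is 76 long (own y), 12 thick (x), 22 tall (z). Axes as wide_screen (sizes in mm).
- mesh_centre (a point): Centre of the wide screen's mesh panel, 50 above its underside, on the mid plane; axes as wide_screen (sizes in mm).
- housing: White twin filter housing, fixed, 160 x 160 (190 in y over its foot strips), 60 tall. Two open slot-like pockets, 13 wide (x) and 136 long (y), centred at own x = -55 and +55, 48 deep (floor at 12); each holds one screen, mesh normal along the housing's x. Origin: centre of its underside, z up (sizes in mm).
- camera: Inspection camera stand, fixed: round foot of 130 diameter and 18 tall, thin mast 30 behind the foot's centre (own +x), grey camera head on top, highest point about 360 above the bench. Origin: centre of the foot's underside; the camera looks towards own -x and 25 degrees downward (sizes in mm).
- camera_head: The camera's head. Origin: centre of the front of its round black lens (44 diameter), 25 in front of the foot's centre and 320 above the bench. Own -x is the line of sight (pitched 25 degrees below level), own y is level, own z is the picture's up, leaning 25 degrees from vertical towards the side the camera looks to (sizes in mm).
- view_point (a point): Point on the line of sight 160 in front of the lens, 252 above the bench, where the centre of the mesh belongs; axes as camera_head (sizes in mm).
- narrow_screen: The other lint screen: same thickness and total height, mesh panel 100 wide (y), with a plain solid flat tab (34 wide, 47 tall) on top instead of a bow handle. Loose, 0.12 kg. Origin: centre of its underside. Leave it in its pocket (sizes in mm).
- detergent: Bystander: white bottle, 72 diameter, 190 tall; origin at the centre of its underside (sizes in mm).
- softener: Bystander: jar, 68 diameter, 120 tall; origin at the centre of its underside (sizes in mm).
- lint_brush: Bystander: hand brush lying flat on the bench; its origin lies on its underside (sizes in mm).
- seal: Bystander: black rubber ring, 70 outer diameter, 9 high; origin at the centre of its underside (sizes in mm).
- drain_cap: Bystander: grey cap with a round stub, 60 diameter, 34 high; origin at the centre of its underside (sizes in mm).
- coin_tray: Bystander: black tray with compartments, 130 x 170 x 30; origin at the centre of its underside (sizes in mm).
Mind the look-alikes: they are no part of the job. Leave any yellow look-alike of the housing alone.

How it is judged (in metres and radians):
On the way:
1. the wide screen is drawn up clear of the housing, in the fingers (height (world z) of wide_screen above 0.065 m and contact force between wide_screen and the fingers above 2 N and contact force between wide_screen and housing below 0.1 N), for 0.1 s.
At the end, for the whole second after the job is handed in: Wide screen gripped, still, handle up, off housing and camera; mesh centre 135-185 mm before the lens, within 20 mm of the line of sight each way; mesh normal and width within 9 degrees of the line of sight and the camera's level axis; narrow screen and bystanders within 30 mm of their starts (x of mesh_centre in the frame of camera_head between -0.185 and -0.135 m and y of mesh_centre in the frame of camera_head between -0.02 and 0.02 m and z of mesh_centre in the frame of camera_head between -0.02 and 0.02 m and angle between the x axis of wide_screen and the x axis of camera_head, either way round below 0.16 rad and angle between the y axis of wide_screen and the y axis of camera_head, either way round below 0.16 rad and angle between wide_screen's own z axis and vertical below 0.7 rad and height (world z) of mesh_centre above 0.2 m and contact force between wide_screen and the fingers above 2 N and contact force between wide_screen and housing below 0.1 N and contact force between wide_screen and camera below 0.1 N and linear speed of wide_screen below 0.02 m/s and distance of each of narrow_screen, detergent, softener, lint_brush, seal, drain_cap, coin_tray from where it was at the start of the episode below 0.03 m); the arm keeps its last pose, push and grip.
It fails at once if the camera is touched (contact force between camera and anything else above 1 N).
It fails at once if the narrow screen or a bystander is moved more than 30 mm (distance of any of narrow_screen, detergent, softener, lint_brush, seal, drain_cap, coin_tray from where it was at the start of the episode above 0.03 m).
It also fails if it takes over 40 s, if anything falls off the work surface, if the arm or the gripper's body presses on something with over 40 N, if the wrist force passes 120 N, or if a joint passes its speed limit or range.

### The arm

A 7-joint arm with a two-finger parallel gripper is mounted at the origin on the work surface. World frame = base frame: x ahead of the robot, y to its left, z up, the work surface at z = 0. Lengths are in m, angles in degrees, forces in N, time in s.
With the tool pointing down it reaches from about 0.35 to 0.9 m from the base axis. Payload 19.9 kg.
Tool frame: the origin (TCP) lies between the finger pads; the fingertips stand 22 mm ahead of it and the grasp point (between the pads) lies 3 mm ahead of it; z points along the fingers, y is the line along which they close (so a half turn about z gives the same grasp; the last joint's range is limited). The gripper opens to 85 mm and grips with 20 to 120 N. Pads are 22 mm wide; open, the fingers measure 114 mm over their backs; the gripper's body (76 mm by 85 mm) begins 54 mm behind the grasp point. The pads swing forward as they close: fully open they stand 13 mm farther back than shut.
Start: joints at [68.268, 23.915, -0.59, 92.452, 0.269, 63.638, -3.037], TCP at [0.207, -0.59, 0.253] pointing down, gripper open.
Joint ranges: [-161.28, 161.28], [-22.2, 115.67], [-73.04, 71.86], [3.21, 147.25], [-68.34, 248.33], [10.77, 114.83], [-161.83, 161.83]. Speed limits (degrees/s): [108.29, 108.29, 136.94, 136.94, 172.46, 172.46, 172.46].

### API

Orientations are given as [roll, pitch, yaw] about the fixed x, y, z axes, in that order (R = Rz(yaw) Ry(pitch) Rx(roll)).
In Python, from bench import state, snapshot, finish_job gives the robot as it stands. The module is installed in compiled form; this text tells all that it offers.
- The arm moves only by the shell command python3 -m creep 'ROWS'. ROWS is JSON, one flat list of numbers, 7 for each row, row after row: the opening, from 0 (shut) to 1 (fully open), then the shift along the tool's x, y, z in cm, then the turn, a rotation vector about the tool's x, y, z in degrees. In form: [gripper, tx, ty, tz, rx, ry, rz, gripper, tx, ty, tz, rx, ry, rz, ...]. A call has exactly 5 rows; each row shifts and turns the commanded pose from where the row before left it, along the tool's axes as they then stand; what a row does not reach is not made up. A row lasts 1/8 s, in which the tool goes at most 62.5 mm and 10.7 degrees, less where a joint would pass 70% of its speed; a pose out of reach is approached as far as the arm can. A call is refused whole if a number of a shift passes 6.25 or a number of a turn 10.7, either way. A call with a gripper value outside its range is refused whole. The fingers move at their own pace and stop on an object; the grip force is fixed at half the most. Time passes only in rows, so rows that do not move let the fingers close, or fill a call up. It gives the time, the measured TCP pose, the force, the opening and the grip force at its end, in the units of the state.
- state(): the state, without advancing time (a new reading comes with each control period).
- snapshot(name): name is "side" or "top" or "wrist"; returns a dict with "color" (400x640x3 uint8, red, green, blue), "fovy" (degrees; the focal length in pixels is half the picture's height over the tangent of half this angle, whatever the lens; pixels are square), "cx", "cy" (the principal point, pixels), "eye" and "orientation" of the camera in the world. Camera axes: x right, y down, z forward; pixel columns grow to the right and rows downward; lengths in m; the calibration is good to about 2 mm. A picture is of the moment at which its call begins. There is no depth.
- finish_job(): hands the job in; it is judged then, once.
The state is a dict: "time": time; "joints": joint angles; "qvel": joint speeds; "effort": joint torques, N m; "position": TCP position; "ee_rot": TCP orientation; "wrist_force": force on the tool from outside, world axes, zero at the start; "wrist_torque": the same for the moment, N m; "width": finger opening in m; "grasp_force": force on a finger pad.
Only numpy, scipy, OpenCV 4.12 (cv2) and the standard library are available. Lean on these libraries where they do the work, as an engineer would, in place of code of your own. Each camera call takes 0.05 s, during which the arm holds its last target. There are 200 camera calls.

## Working session

There is one attempt and no reset: what is moved stays moved. The work goes in short steps, Python scripts to look and compute and a shell command to move; the robot and the scene stay as the last step left them, time stands still between calls to the robot, and variables do not carry over. Pictures are saved under pics/ and viewed, at most 10 in all, crops included, and the job is handed in when it is done.

```bash
mkdir -p pics
cat > h.py <<'E'
import numpy as np,cv2
from bench import state,snapshot
from scipy.spatial.transform import Rotation as R
def K(s):
    f=s["color"].shape[0]/2/np.tan(np.radians(s["fovy"])/2); return f
def rot(s):
    o=np.array(s["orientation"],float)
    return o if o.shape==(3,3) else R.from_euler('xyz',o,degrees=True).as_matrix()
def ray(s,u,v):
    d=rot(s)@np.array([(u-s["cx"])/K(s),(v-s["cy"])/K(s),1]); return np.array(s["eye"]),d/np.linalg.norm(d)
def onz(s,u,v,z):
    e,d=ray(s,u,v); return e+d*(z-e[2])/d[2]
def proj(s,p):
    q=rot(s).T@(np.array(p)-np.array(s["eye"])); return s["cx"]+K(s)*q[0]/q[2],s["cy"]+K(s)*q[1]/q[2]
def tri(s1,a,s2,b):
    e1,d1=ray(s1,*a);e2,d2=ray(s2,*b)
    t=np.linalg.lstsq(np.c_[d1,-d2],e2-e1,rcond=None)[0]
    p,q=e1+t[0]*d1,e2+t[1]*d2; return (p+q)/2,np.linalg.norm(p-q)
def save(s,n): cv2.imwrite(f"pics/{n}.png",s["color"][:,:,::-1])
E
python3 - <<'E'
from h import *
import pickle
print(state())
for n in("side","top"):
    s=snapshot(n);save(s,n+"0");pickle.dump(s,open(n+"0.pkl","wb"))
    print(n,s["fovy"],s["cx"],s["cy"],s["eye"],s["orientation"])
E
```

```text
{'time': 0.0, 'joints': array([68.26696896, 23.94941179, -0.59122472, 92.48515291,  0.26921448,
       63.63817934, -3.03806628]), 'qvel': array([-0.0180445 ,  0.04827783, -0.01671871, -0.01952412,  0.04429044,
        0.01487723, -0.02642159]), 'effort': array([-2.46902448e-03, -8.64452219e+01,  6.77002743e-01, -4.34911537e+01,
        1.88967527e-02,  7.40330463e-03,  4.13762507e-05]), 'position': array([ 0.20703526, -0.58937418,  0.25264795]), 'ee_rot': array([-1.79928795e+02,  4.85746758e-03,  1.93551356e+01]), 'wrist_force': array([-0.71465993, -0.38518789,  0.34227417]), 'wrist_torque': array([ 0.00080737, -0.01691138, -0.02453472]), 'grasp_force': 0.0, 'width': 0.08539093149319459}
side 53.79910574283071 325.8380080952751 202.22953181929978 [0.34288427 0.8589479  0.71815508] [-120.25620685   -1.03409088 -164.48087698]
top 46.7380797892664 310.7211856263295 211.89915892717497 [0.3204037  0.03903507 1.44366879] [-1.68238626e+02  1.64393436e-01 -9.18675242e+01]
```

View pics/side0.png

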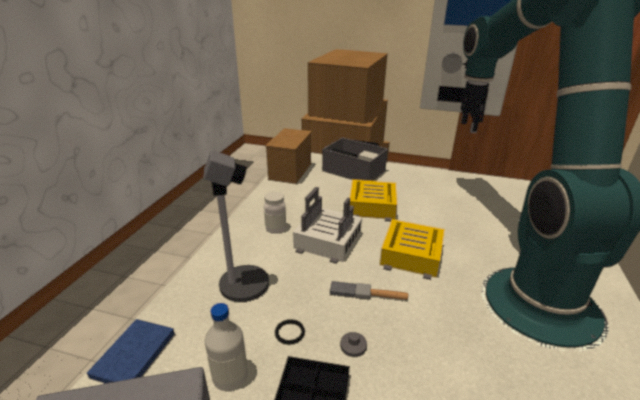

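View pics/top0.png

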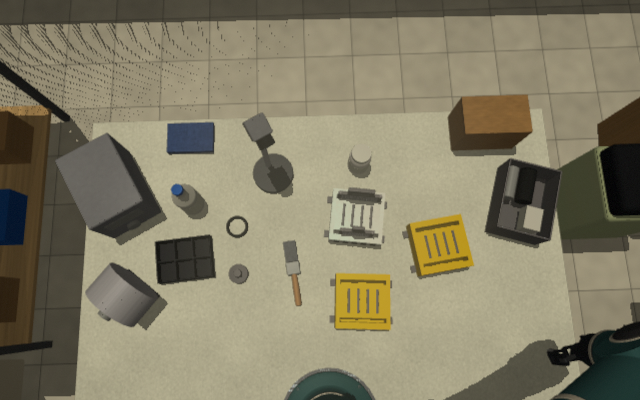

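Side: white housing near (328,232), two screens at (312,210) and (346,218); camera stand foot (244,283), head (225,170). Top: housing (357,217), foot (273,173), head (258,130). I enlarge both around the housing and camera.

Run:
```python
from h import *
import pickle
S=pickle.load(open("side0.pkl","rb"));T=pickle.load(open("top0.pkl","rb"))
a=cv2.resize(S["color"][140:310,190:370],None,fx=3.4,fy=3.4,interpolation=cv2.INTER_CUBIC)
b=cv2.resize(T["color"][170:255,315:400],None,fx=4,fy=4,interpolation=cv2.INTER_CUBIC)
cv2.imwrite("pics/side0c.png",a[:,:,::-1])
c=cv2.resize(T["color"][100:260,230:400],None,fx=3.6,fy=3.6,interpolation=cv2.INTER_CUBIC)
cv2.imwrite("pics/top0c.png",c[:,:,::-1])
```

```text
(no output)
```

View pics/side0c.png

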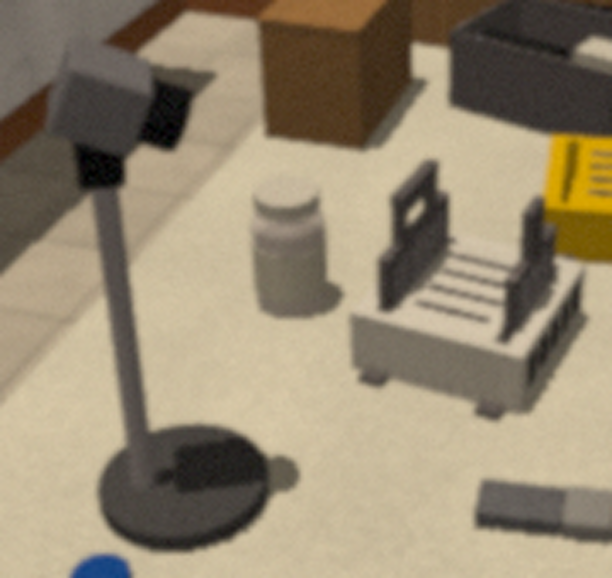

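View pics/top0c.png

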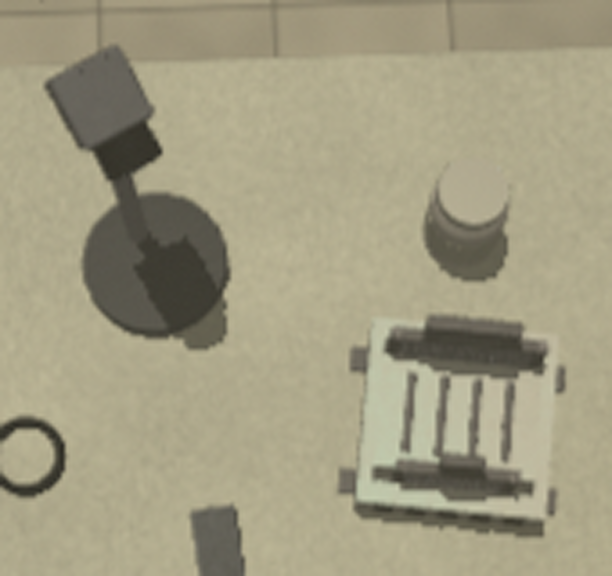

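Run:
```python
from h import *
import pickle
S=pickle.load(open("side0.pkl","rb"));T=pickle.load(open("top0.pkl","rb"))
t=lambda x,y:(230+x/3.6,100+y/3.6)
sd=lambda x,y:(190+x/3.4,140+y/3.4)
H=[onz(T,*t(*p),.06)[:2] for p in[(373,318),(556,335),(545,522),(357,503)]]
print("housing",np.round(H,3),"c",np.mean(H,0),"sides",[np.linalg.norm(H[i]-H[i-1]).round(3) for i in range(4)])
d=H[1]-H[0]+H[2]-H[3];print("y-dir deg",np.degrees(np.arctan2(d[1],d[0])))
B=[onz(T,*t(*p),.159)[:2] for p in[(430,317),(523,325)]]
print("bar far edge",np.round(B,3),np.linalg.norm(B[1]-B[0]),np.degrees(np.arctan2(*(B[1]-B[0])[::-1])))
for nm,ps,z in[("head back",[(45,87),(117,45)],.355),("head front",[(82,150),(153,110)],.36),("lens",[(105,182),(162,150)],.34)]:
    q=[onz(T,*t(*p),z)[:2] for p in ps];e=q[1]-q[0];print(nm,np.round(q,3),np.linalg.norm(e),np.degrees(np.arctan2(e[1],e[0])))
# foot: dark mask ellipse
for nm,I,box in[("top",T,(245,148,300,198)),("side",S,(215,262,272,303))]:
    x0,y0,x1,y1=box;g=I["color"][y0:y1,x0:x1].mean(2);m=(g<115).astype(np.uint8)
    m=cv2.morphologyEx(m,cv2.MORPH_OPEN,np.ones((5,5)))
    c=max(cv2.findContours(m,0,1)[0],key=cv2.contourArea);el=cv2.fitEllipse(cv2.convexHull(c));print(nm,np.array(el[0])+[x0,y0],el[1:],onz(I,el[0][0]+x0,el[0][1]+y0,.018))
print("foot hand top",onz(T,*t(156,264),.018),"side",onz(S,*sd(185,482),.018))
# foot extents by hand: left 83,right 228, top 192, bottom 336
for p in[(83,264),(228,264),(156,192),(156,337)]: print(onz(T,*t(*p),.018).round(3))
# mast base in both
print("mast base",tri(T,t(148,242),S,sd(143,478)))
```

```text
housing [[ 0.68  -0.039]
 [ 0.66  -0.195]
 [ 0.5   -0.175]
 [ 0.521 -0.019]] c [ 0.59032172 -0.10729768] sides [np.float64(0.161), np.float64(0.157), np.float64(0.162), np.float64(0.158)]
y-dir deg -97.55669006435512
bar far edge [[ 0.654 -0.079]
 [ 0.645 -0.153]] 0.07409391048901849 -96.99486166395617
head back [[0.777 0.198]
 [0.806 0.148]] 0.05840255002629631 -59.63079262943342
head front [[0.728 0.172]
 [0.755 0.123]] 0.05631438557353764 -60.815909239888846
lens [[0.711 0.159]
 [0.734 0.119]] 0.04577392426296891 -61.05103113898272
top [273.30903816 173.18486023] ((38.6286506652832, 53.32414627075195), 146.69703674316406) [0.74777529 0.14907842 0.018     ]
side [242.60011673 281.51830482] ((40.39168930053711, 54.1264762878418), 93.97113800048828) [0.74946227 0.15865156 0.018     ]
foot hand top [0.74727839 0.14900861 0.018     ] side [0.74454697 0.15816727 0.018     ]
[0.749 0.214 0.018]
[0.745 0.085 0.018]
[0.814 0.148 0.018]
[0.68  0.15  0.018]
mast base (array([0.77503637, 0.15778721, 0.012262  ]), np.float64(0.01051126207205444))
```

Measured: camera yaw ≈29.5°, lens ≈(0.724,0.138,0.32), consistent with foot and mast; view point ≈(0.599,0.066,0.252). Bow bar (the far screen) centre ≈(0.644,-0.115), yaw -7.3°, consistent with housing centre. Moving above it.

```bash
M="python3 -m creep"; python3 -m creep '[0.6,4.74,-2.53,0,0,0,0, 0.6,4.74,-2.53,0,0,0,0, 0.6,4.74,-2.53,0,0,0,0, 0.6,4.74,-2.53,0,0,0,0, 0.6,4.74,-2.53,0,0,0,0]'
python3 -m creep '[0.6,4.74,-2.53,0,0,0,0, 0.6,4.74,-2.53,0,0,0,0, 0.6,4.74,-2.53,0,0,0,0, 0.6,4.74,-2.53,0,0,0,0, 0.6,4.74,-2.53,0,0,0,0]'
python3 -m creep '[0.6,4.74,-2.53,0,0,0,0, 0.6,4.74,-2.53,0,0,0,0, 0.6,0,0,0,0,0,-10.5, 0.6,0,0,0,0,0,-10.5, 0.6,0,0,0,0,0,-10.5]'
python3 -m creep '[0.6,0,0,0,0,0,-10.5, 0.6,0,0,0,0,0,-10.5, 0.6,0,0,0,0,0,-10.5, 0.6,0,0,0,0,0,0, 0.6,0,0,0,0,0,0]'
cat >> h.py <<'E'
def delta(p,Rt):
    s=state();R0=R.from_euler('xyz',s["ee_rot"],degrees=True)
    print("t",s["time"],"pos",s["position"].round(4),"rpy",s["ee_rot"].round(2),"w",round(s["width"],4),"gf",round(s["grasp_force"],1),"wf",s["wrist_force"].round(1))
    print("shift cm (present tool axes)",(R0.inv().apply(np.array(p)-s["position"])*100).round(2),"rotvec",(R0.inv()*Rt).as_rotvec(degrees=True).round(2))
E
python3 - <<'E'
from h import *
delta([.6435,-.115,.151],R.from_euler('xyz',[180,0,82.7],degrees=True))
s=snapshot("wrist");save(s,"w1");print(s["eye"],s["orientation"],s["fovy"])
for x in(-.038,.038):
  for y in (-.006,.006):
    r=np.radians(-7.3);p=[.6435+y*np.cos(r)-x*np.sin(r),-.115+y*np.sin(r)+x*np.cos(r),.159];print(np.round(proj(s,p),1))
E
```

```text
time: 0.72
position: [0.3897, -0.3903, 0.2531]
ee_rot: [-180.0, 0.0, 19.4]
wrist_force: [0.0, -0.8, 0.2]
width: 0.0514
grasp_force: 0.0
time: 1.35
position: [0.5714, -0.1925, 0.2531]
ee_rot: [-180.0, 0.0, 19.3]
wrist_force: [0.6, 0.2, 0.8]
width: 0.0514
grasp_force: 0.0
time: 1.98
position: [0.643, -0.1146, 0.2528]
ee_rot: [-180.0, 0.0, 51.2]
wrist_force: [0.6, 0.5, 0.2]
width: 0.0509
grasp_force: 0.0
time: 2.6
position: [0.6431, -0.1148, 0.2531]
ee_rot: [-180.0, -0.0, 82.1]
wrist_force: [-0.6, 0.4, 0.1]
width: 0.0512
grasp_force: 0.0
t 2.6 pos [ 0.6431 -0.1148  0.2531] rpy [-179.97   -0.     82.1 ] w 0.0512 gf 0.0 wf [-0.6  0.4  0.1]
shift cm (present tool axes) [-1.000e-02  5.000e-02  1.021e+01] rotvec [-0.03 -0.   -0.6 ]
[ 0.65403464 -0.04098233  0.37369311] [ 1.63063850e+02 -1.80601306e-02 -7.92402415e+00] 71.72688596192448
[316.4 255.7]
[330.3 255.6]
[314.6 168. ]
[330.  167.9]
```

View pics/w1.png

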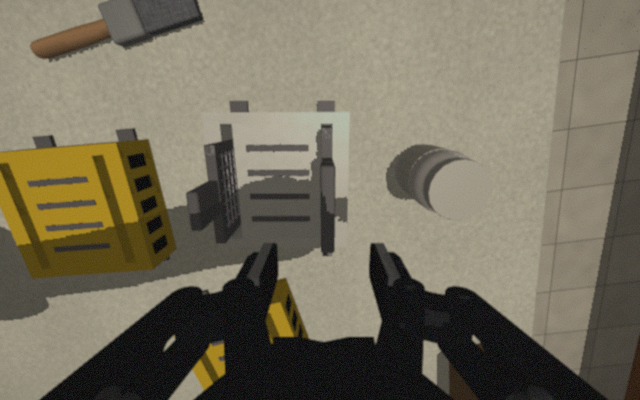

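The wrist view shows the bow bar at u≈321–335, v≈158–245, about 5 px right of predicted. I measure it more exactly by intensity.

Run:
```python
from h import *
s=snapshot("wrist");g=s["color"].astype(int).sum(2)//3
for v in(145,165,180,200,220,235,250): print(v,g[v,308:346].tolist())
print("col328",g[140:265:2,328].tolist());print("col332",g[140:265:2,332].tolist())
cv2.imwrite("pics/w1c.png",cv2.resize(s["color"][100:270,190:360,::-1],None,fx=3.5,fy=3.5,interpolation=cv2.INTER_CUBIC))
```

```text
145 [138, 165, 173, 168, 171, 174, 170, 169, 146, 100, 86, 84, 82, 82, 89, 91, 93, 89, 93, 91, 93, 89, 92, 107, 138, 166, 174, 173, 175, 174, 172, 173, 173, 173, 176, 175, 173, 173]
165 [167, 166, 141, 100, 82, 85, 84, 83, 83, 84, 86, 73, 63, 51, 49, 52, 53, 53, 56, 56, 50, 58, 53, 56, 51, 68, 111, 155, 170, 173, 170, 172, 168, 169, 173, 172, 169, 170]
180 [106, 126, 117, 92, 81, 84, 79, 81, 82, 81, 81, 76, 65, 72, 83, 85, 86, 86, 87, 88, 86, 86, 88, 86, 85, 84, 95, 131, 162, 169, 168, 164, 167, 167, 167, 168, 166, 166]
200 [80, 80, 80, 85, 84, 83, 79, 81, 79, 83, 79, 77, 67, 47, 45, 40, 47, 68, 82, 84, 85, 85, 81, 86, 84, 76, 71, 69, 81, 81, 83, 83, 82, 85, 82, 83, 82, 80]
220 [52, 61, 75, 84, 81, 82, 79, 82, 79, 77, 83, 75, 63, 49, 42, 40, 47, 43, 43, 44, 47, 42, 43, 42, 44, 51, 90, 134, 153, 135, 102, 90, 94, 100, 106, 85, 76, 81]
235 [79, 80, 77, 77, 80, 82, 76, 80, 83, 79, 79, 78, 70, 55, 42, 46, 37, 48, 47, 44, 44, 45, 41, 48, 43, 57, 107, 147, 160, 159, 155, 161, 157, 157, 157, 158, 158, 158]
250 [79, 78, 81, 88, 103, 130, 148, 150, 153, 150, 150, 150, 124, 74, 44, 39, 43, 44, 44, 46, 45, 42, 44, 42, 39, 62, 106, 142, 153, 153, 152, 148, 149, 150, 149, 144, 146, 148]
col328 [94, 90, 92, 89, 90, 91, 89, 91, 86, 50, 38, 37, 43, 66, 86, 89, 86, 88, 85, 88, 86, 80, 85, 89, 85, 84, 87, 84, 85, 82, 85, 88, 83, 89, 86, 86, 54, 48, 38, 41, 47, 46, 39, 41, 42, 45, 40, 45, 38, 46, 45, 40, 40, 45, 43, 45, 59, 99, 136, 159, 155, 145, 152]
col332 [140, 139, 137, 138, 138, 138, 136, 134, 136, 125, 97, 80, 47, 68, 88, 88, 86, 86, 84, 87, 85, 85, 85, 84, 85, 83, 81, 84, 84, 83, 84, 86, 86, 83, 81, 81, 83, 52, 41, 44, 44, 34, 45, 35, 41, 45, 40, 37, 44, 43, 43, 38, 39, 38, 39, 39, 87, 132, 144, 149, 141, 142, 149]
```

View pics/w1c.png

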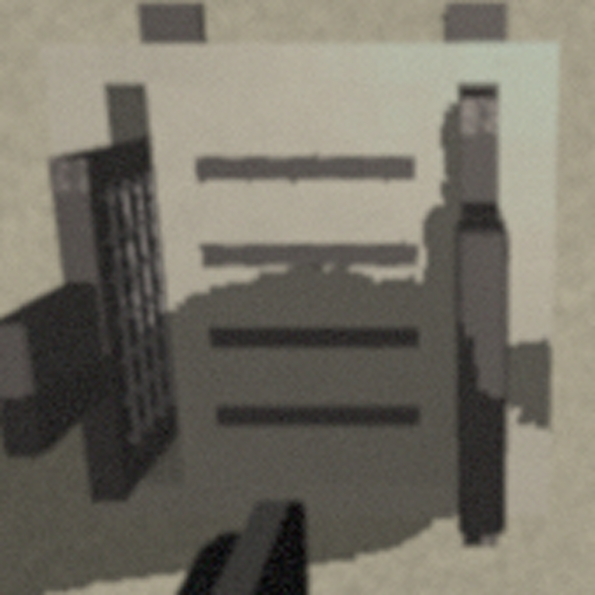

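The bar spans u≈320.5–334, top end at v≈166: yaw agrees with the tool, offset about +3 to 4 mm along tool y. Descend with +3.5 mm, then close.

```bash
python3 -m creep '[0.6,0,0.35,2,0,0,0, 0.6,0,0,2,0,0,0, 0.6,0,0,2,0,0,0, 0.6,0,0,2,0,0,0, 0.6,0,0,2.2,0,0,0]'
python3 -m creep '[0.6,0,0,0,0,0,0, 0,0,0,0,0,0,0, 0,0,0,0,0,0,0, 0,0,0,0,0,0,0, 0,0,0,0,0,0,0]'
python3 -m creep '[0,0,0,0,0,0,0, 0,0,0,0,0,0,0, 0,0,0,0,0,0,0, 0,0,0,0,0,0,0, 0,0,0,0,0,0,0]'
```

```text
time: 3.32
position: [0.6465, -0.1151, 0.1497]
ee_rot: [-180.0, -0.0, 82.3]
wrist_force: [0.8, -0.1, 0.1]
width: 0.0518
grasp_force: 0.0
time: 3.95
position: [0.6472, -0.1153, 0.1523]
ee_rot: [179.9, 0.0, 82.3]
wrist_force: [-0.6, -0.5, 6.3]
width: 0.0108
grasp_force: 59.6
time: 4.58
position: [0.6472, -0.1152, 0.1523]
ee_rot: [179.9, 0.0, 82.3]
wrist_force: [-1.3, -0.7, 6.6]
width: 0.0108
grasp_force: 59.6
```

```bash
python3 -m creep '[0,0,0,-1.5,0,0,0, 0,0,0,-2,0,0,0, 0,0,0,-2,0,0,0, 0,0,0,-2,0,0,0, 0,0,0,-2,0,0,0]'
python3 -m creep '[0,0,0,-2.3,0,0,0, 0,0,0,-2.3,0,0,0, 0,0,0,-2.3,0,0,0, 0,0,0,-2.3,0,0,0, 0,0,0,-2.3,0,0,0]'
python3 - <<'E'
from h import *
yaw=29.5;c=R.from_euler('zy',[0,0])
Rc=R.from_euler('z',yaw,degrees=True)*R.from_euler('y',-25,degrees=True)  # cam head axes
# own x must rise 25deg
print(Rc.as_matrix().round(3))
lens=np.array([.747,.149,0])-.025*np.array([np.cos(np.radians(yaw)),np.sin(np.radians(yaw)),0]);lens[2]=.32
X,Y,Z=Rc.as_matrix().T
vp=lens-.16*X; tcp=vp+.090*Z
Rt=R.from_matrix(np.c_[Y,X,-Z]);print(vp,tcp,Rt.as_euler('xyz',degrees=True))
delta(tcp,Rt)
E
```

```text
time: 5.2
position: [0.6467, -0.1152, 0.248]
ee_rot: [180.0, 0.0, 82.4]
wrist_force: [0.2, 0.1, -1.0]
width: 0.0109
grasp_force: 58.5
time: 5.82
position: [0.6465, -0.1151, 0.3629]
ee_rot: [180.0, -0.0, 82.4]
wrist_force: [-0.2, 0.2, -1.5]
width: 0.011
grasp_force: 58.5
[[ 0.789 -0.492 -0.368]
 [ 0.446  0.87  -0.208]
 [ 0.423 -0.     0.906]]
[0.59903148 0.06528344 0.25238108] [0.56592695 0.04655379 0.33394878] [155.    0.  119.5]
t 5.825 pos [ 0.6465 -0.1151  0.3629] rpy [ 1.7999e+02 -1.0000e-02  8.2360e+01] w 0.011 gf 58.5 wf [-0.2  0.2 -1.5]
shift cm (present tool axes) [ 14.95 -10.13   2.89] rotvec [-24.1    8.1  -36.54]
```

```bash
python3 -m creep '[0,2,-1.3,0,0,0,0, 0,3.25,-2.2,0,0,0,0, 0,3.5,-2.4,0,0,0,0, 0,3.5,-2.4,0,0,0,0, 0,2.7,-1.83,0,0,0,0]'
python3 -m creep '[0,0,0,0.58,0,0,-7.4, 0,0,0,0.58,0,0,-7.4, 0,0,0,0.58,0,0,-7.4, 0,0,0,0.58,0,0,-7.4, 0,0,0,0.58,0,0,-7.5]'
python3 -m creep '[0,0,0,0,-4,0,0, 0,0,0,0,-5,0,0, 0,0,0,0,-6,0,0, 0,0,0,0,-6,0,0, 0,0,0,0,-4,0,0]'
python3 - <<'E'
from h import *
import pickle
delta([0.5659,.0466,.334],R.from_euler('xyz',[155,0,119.5],degrees=True))
S=snapshot("side");T=snapshot("top")
pickle.dump((S,T),open("e.pkl","wb"))
for n,I,(x0,y0,x1,y1) in(("se",S,(190,120,390,310)),("te",T,(230,90,400,260))):
    cv2.imwrite(f"pics/{n}.png",cv2.resize(I["color"][y0:y1,x0:x1,::-1],None,fx=3.1,fy=3.1,interpolation=cv2.INTER_CUBIC))
E
```

```text
time: 6.45
position: [0.5651, 0.0482, 0.3623]
ee_rot: [180.0, 0.0, 82.4]
wrist_force: [0.3, -0.3, -1.1]
width: 0.011
grasp_force: 58.6
time: 7.08
position: [0.566, 0.0465, 0.3329]
ee_rot: [180.0, 0.0, 119.7]
wrist_force: [-0.2, 0.0, -1.1]
width: 0.0107
grasp_force: 58.6
time: 7.7
position: [0.5658, 0.0462, 0.333]
ee_rot: [154.9, 0.1, 119.4]
wrist_force: [0.2, 0.0, -1.5]
width: 0.0111
grasp_force: 58.7
t 7.7 pos [0.5658 0.0462 0.333 ] rpy [1.5486e+02 7.0000e-02 1.1943e+02] w 0.0111 gf 58.7 wf [ 0.2  0.  -1.5]
shift cm (present tool axes) [ 0.03  0.06 -0.08] rotvec [ 0.14  0.1  -0.03]
```

View pics/se.png

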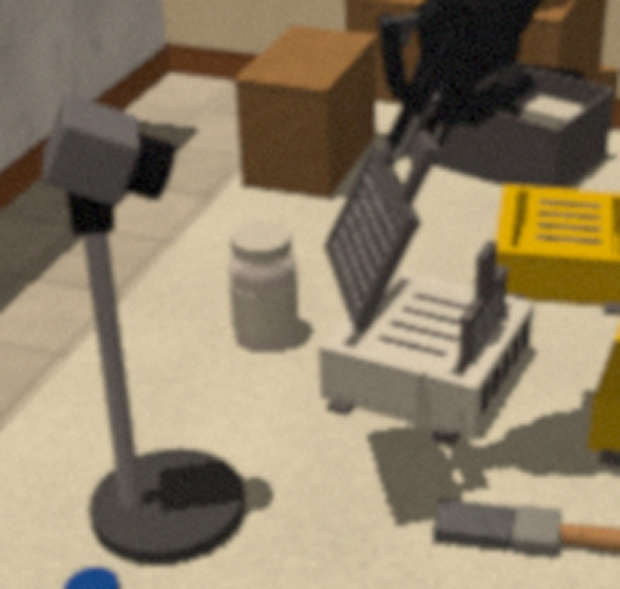

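View pics/te.png

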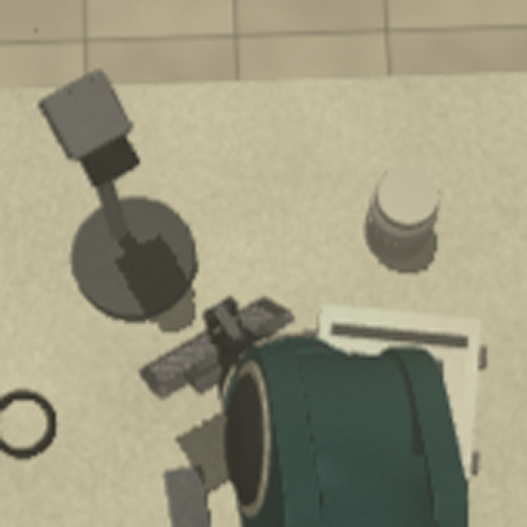

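The screen hangs tilted facing the lens, panel corners in the side crop at (380,140), (417,222), (358,340), (327,245). I compare them with the ideal projections.

Run:
```python
from h import *
import pickle
S,T=pickle.load(open("e.pkl","rb"))
Rc=(R.from_euler('z',29.5,degrees=True)*R.from_euler('y',-25,degrees=True)).as_matrix();vp=np.array([.599,.0653,.2524])
for y in(-.065,.065):
  for z in(-.05,.05):
    p=vp+Rc@[0,y,z];u,v=proj(S,p);a,b=proj(T,p);print(y,z,"side crop",round((u-190)*3.1),round((v-120)*3.1),"top crop",round((a-230)*3.1),round((b-90)*3.1))
t=lambda x,y:(230+x/3.1,90+y/3.1)
sd=lambda x,y:(190+x/3.1,120+y/3.1)
for z,q in((.34,[(80,157),(137,150)]),): print([onz(T,*t(*p),z).round(3) for p in q])
lens=vp+.16*Rc[:,0]
print("lens crop",[(a-190)*3.1 for a in proj(S,lens)[:1]],(proj(S,lens)[1]-120)*3.1,"top",(proj(T,lens)[0]-230)*3.1,(proj(T,lens)[1]-90)*3.1)
```

```text
-0.065 -0.05 side crop 326 244 top crop 265 299
-0.065 0.05 side crop 375 142 top crop 292 313
0.065 -0.05 side crop 357 329 top crop 139 373
0.065 0.05 side crop 413 217 top crop 156 393
[array([0.738, 0.167, 0.34 ]), array([0.742, 0.121, 0.34 ])]
lens crop [np.float64(170.33638525264172)] 170.90246184609654 top 119.65392523317874 178.985153465852
```

Corners agree within about 3 mm, and the lens lies where predicted. One settling call, then hand in.

```bash
python3 -m creep '[0,0,0,0,0,0,0, 0,0,0,0,0,0,0, 0,0,0,0,0,0,0, 0,0,0,0,0,0,0, 0,0,0,0,0,0,0]' && python3 -c "
from bench import finish_job
print(finish_job())"
```

```text
time: 8.43
position: [0.5661, 0.0465, 0.3322]
ee_rot: [155.0, -0.0, 119.5]
wrist_force: [0.1, -0.8, -1.4]
width: 0.0111
grasp_force: 58.7
the job is handed in; nothing more can be done
None
```

I drew the wide screen out of the housing and handed the job in with it held still, handle up and square to the camera, its mesh centre about 16 cm in front of the lens; before handing in, its corners matched the planned pose to about 3 mm in two views, and no verdict came back.

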